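# Scrape the carrot slices off the chopping board into its catch tray

### The job

Take the scraper block and with it sweep the two carrot slices off the chopping board into the steel catch tray at the board's end; do not touch the slices with the fingers. When both lie in the tray, stand the scraper upright on the cleared board and let go of it.

Things in the scene. Friction and masses are not known exactly. Their poses are not given: they have to be found in the camera images.
- board: Fixed wooden chopping board, 180 (its x) x 280 mm (its y, edges at -140 and +140), top 34 mm above the worktop. Origin: centre of its underside, at worktop height; z up. An open steel catch tray joins its -y end (about the robot's right): outside y -141 to -271, x -90 to +90, rim 26 mm above the worktop (8 below the board's top), walls and floor 4. Turned up to 20 degrees.
- scraper: Scraper block standing upright left of the board: black rubber foot 130 (its y) x 30 (x) x 14 mm high, thin steel strip round it, and a plain wooden grip 106 (y) x 22 mm (x) from 14 to 74 mm up. 140 to 280 g. Origin: centre of underside, z up; same after a half turn. The bristle brush with arched handle near it (on either side) is not the scraper.
- slice_a: Loose carrot slice, a flat orange disc 34 mm in diameter and 14 mm thick, 15 g, lying flat on the board, its centre at board x -36 to +36, y -5 to +40 mm; of the two, the one farther from the catch tray. Origin: centre of the underside.
- slice_b: The second carrot slice, the same disc of 34 x 14 mm, lying flat on the board, its centre at board x -36 to +36, y -85 to -50 mm, nearer to the catch tray. Origin: centre of the underside.
Things that resemble listed ones, but are neither listed nor needed, are in the scene too. What is shaped like the scraper but turquoise is not meant.

How it is judged (in metres and radians):
On the way, in this order (a step that is already met when the one before it is completed fails the run):
1. the scraper is held with its foot down at the board's surface while both slices are still on the board (contact force between the fingers and scraper above 1 N and z of scraper in the frame of board below 0.046 m and x of scraper in the frame of board between -0.12 and 0.12 m and y of scraper in the frame of board between -0.14 and 0.2 m and y of slice_a in the frame of board between -0.14 and 0.14 m and z of each of slice_a, slice_b in the frame of board above 0.025 m and y of slice_b in the frame of board between -0.14 and 0.14 m), for 0.1 s.
2. both slices are in the catch tray while the scraper is held (contact force between the fingers and scraper above 1 N and x of slice_a in the frame of board between -0.09 and 0.09 m and y of slice_a in the frame of board between -0.271 and -0.142 m and z of each of slice_a, slice_b in the frame of board below 0.036 m and x of slice_b in the frame of board between -0.09 and 0.09 m and y of slice_b in the frame of board between -0.271 and -0.142 m), for 0.2 s.
At the end, for the whole second after the job is handed in: Both slices lie at rest in the catch tray (their centres within its outline and not above the board's top), and the scraper stands released and at rest on the board, its centre over the board, upright within 10 degrees (x of slice_a in the frame of board between -0.09 and 0.09 m and y of slice_a in the frame of board between -0.271 and -0.142 m and z of each of slice_a, slice_b in the frame of board below 0.036 m and x of slice_b in the frame of board between -0.09 and 0.09 m and y of slice_b in the frame of board between -0.271 and -0.142 m and x of scraper in the frame of board between -0.09 and 0.09 m and y of scraper in the frame of board between -0.14 and 0.14 m and z of scraper in the frame of board between 0.029 and 0.042 m and angle between scraper's own z axis and vertical below 0.17 rad and linear speed of scraper below 0.02 m/s and linear speed of each of slice_a, slice_b below 0.03 m/s); the robot touches nothing.
It fails at once if the fingers touch a carrot slice (contact force between the fingers and slice_a above 0.5 N or contact force between the fingers and slice_b above 0.5 N).
It also fails if it takes over 48 s, if anything falls off the work surface, if the arm or the gripper's body presses on something with over 40 N, if the wrist force passes 120 N, or if a joint passes its speed limit or range.

### The arm

A 7-joint arm with a two-finger parallel gripper is mounted at the origin on a cart in front of the work surface, level with it; the furniture and walls round the work are solid. World frame = base frame: x ahead of the robot, y to its left, z up, the work surface at z = 0. Lengths are in mm, angles in rad, forces in N, time in s.
With the tool pointing down it reaches from about 350 to 900 mm from the base axis. Payload 19.9 kg.
Tool frame: the origin (TCP) lies on the mounting face of the last link; the fingertips stand 199 mm ahead of it and the grasp point (between the pads) lies 180 mm ahead of it (finger_overhang is the distance from the TCP to the fingertips, in mm); z points along the fingers, y is the direction in which the jaws open and shut (so a half turn about z gives the same grasp; the last joint's range is limited). The gripper opens to 94 mm and grips with 3 to 60 N. Pads are 16 mm wide; open, the fingers measure 119 mm over their backs; the gripper's body (75 mm by 177 mm) begins 78 mm behind the grasp point.
Start: joints at [1.153, 0.417, -0.01, 1.614, 0.005, 1.111, -0.053], TCP at [229.391, -581.377, 404.625] pointing down, gripper open.
Joint ranges: [-2.81, 2.81], [-0.39, 2.02], [-1.27, 1.25], [0.06, 2.57], [-1.19, 4.33], [0.19, 2], [-2.82, 2.82]. Speed limits (rad/s): [1.89, 1.89, 2.39, 2.39, 3.01, 3.01, 3.01].

### API

Orientations are given as a unit quaternion [w, x, y, z].
In Python, from station import * gives the robot as it stands. The module is installed in compiled form; this text tells all that it offers. Calls block until the motion is done:
- move_pose(position, orientation): joint-space move of the TCP to a pose.
- move_linear(position, frame=None, max_speed=150): straight line of the TCP; frame=None keeps the orientation; max_speed is the mean speed in mm/s.
- move_j(angles): joint-space move.
- gripper_to(opening, strength=None): finger opening in mm; strength is the grip in N (None keeps the last); returns when the fingers have stopped.
- hold(seconds).
- ik(position, orientation): joint angles nearest the present ones, or None.
- get_obs(): the state.
- read_camera(name): name is "scene" or "side" or "wrist"; returns a dict with "frame" (420x560x3 uint8, red, green, blue), "z_map" (420x560 float32, mm along the optical axis (not along the pixel's ray), 0 where there is no reading), "fovy" (degrees; the focal length in pixels is half the picture's height over the tangent of half this angle, whatever the lens; pixels are square), "cx", "cy" (the principal point, pixels), "dist_coeffs" ([k1, k2, p1, p2, k3] as OpenCV has them; the pictures are not rectified), "position" and "rotation" of the camera in the world; the wrist camera has in their place "hand_eye" (4x4, takes a point from camera to tool coordinates, whose origin is the TCP and whose axes are the flange's). Camera axes: x right, y down, z forward; pixel columns grow to the right and rows downward; lengths in mm; the calibration is good to about 2 mm. A picture is of the moment at which its call begins: read the wrist's pose just before it.
A pose or a line that the arm cannot do raises PlanningError and nothing moves.
- close_job(): hands the job in, once; it reports no verdict.
Trained networks look in a picture, given as the dict that the camera call returned (one of the last four; its "shot" number tells which), for a name from the list of things; names that differ only in an ending like _2 or _b are one class to them, and where a whole thing is asked for, a point or a joint stands for the part that bears it (a point fixed in the world has none). Each returns a list of dicts, best first, with "conf" (0 to 1); they miss things now and then, are a little off and sometimes report something else, mostly with a low value. They report only what shows in the picture. A call takes as long as a camera call. They do not tell look-alikes from the thing itself.
- spot_in(picture, label): "location" ([column, row] in pixels, amid what is visible of it).
- regions_of(picture, label): "pixels" (420x560 bool, what is visible of it) and "location" ([column, row] in pixels, amid what is visible of it).
- mark_of(picture, label): "location" ([column, row] in pixels: a listed point, or the origin of a listed thing).
The state is a dict: "time_s": time; "qpos": joint angles; "joint_vel": joint speeds; "tau": joint torques, N m; "eef_pos": TCP position; "ee_rot": TCP orientation; "force": force on the tool from outside, world axes, zero at the start; "torque": the same for the moment, N m; "gripper_width": finger opening in mm.
Only numpy, scipy, OpenCV 4.12 (cv2) and the standard library are available. Lean on these libraries where they do the work, as an engineer would, in place of code of your own. Each camera call takes 0.05 s, during which the arm holds its last target. There are 200 camera calls.

## Working session

There is one attempt and no reset: what is moved stays moved. The work goes in short steps, each a Python script; the robot and the scene stay as the last script left them, time stands still between calls to the robot, and variables do not carry over. Pictures are saved under pics/ and viewed, about 8 in all and at most 12, crops included, and the job is handed in when it is done.

```bash
mkdir -p pics
cat > h.py <<'E'
from station import *
import numpy as np, cv2
def deproj(p,mask_or_pts):
    f=210/np.tan(np.radians(p["fovy"])/2)
    K=np.array([[f,0,p["cx"]],[0,f,p["cy"]],[0,0,1]])
    pts=np.array(mask_or_pts,float).reshape(-1,2)
    n=cv2.undistortPoints(pts.reshape(-1,1,2),K,np.array(p["dist_coeffs"],float)).reshape(-1,2)
    z=p["z_map"][pts[:,1].astype(int),pts[:,0].astype(int)]
    return n,z
def toworld(p,pts,eef=None):
    n,z=deproj(p,pts)
    c=np.c_[n*z[:,None],z]
    R=np.array(p["rotation"]);
    if R.size==4:
        from scipy.spatial.transform import Rotation as Ro
        R=Ro.from_quat(R,scalar_first=True).as_matrix()
    w=c@R.reshape(3,3).T+np.array(p["position"])
    w[z==0]=np.nan
    return w
def maskpts(m):
    r,c=np.nonzero(m); return np.c_[c,r]
E
python3 - <<'E'
from h import *
o=get_obs();print(o["time_s"],o["gripper_width"],o["ee_rot"],o["force"])
for n in ["scene","side"]:
    p=read_camera(n)
    print(n,p["position"],np.array(p["rotation"]).shape,p["fovy"],p["dist_coeffs"])
    cv2.imwrite(f"pics/{n}0.png",p["frame"][:,:,::-1])
    for l in ["board","scraper","slice_a"]:
        for d in regions_of(p,l):
            w=toworld(p,maskpts(d["pixels"]))
            print(l,round(d["conf"],2),np.round(d["location"]),d["pixels"].sum(),np.round(np.nanmedian(w,0)),np.round(np.nanpercentile(w,[2,98],axis=0)).tolist())
E
```

```text
0.0 93.89997961806772 [-5.88488381e-04  9.82397934e-01  1.86799159e-01 -1.61617519e-04] [-0.20169151 -0.00296442  0.29556215]
scene [-120.15520855  556.39949466  793.18924274] (4,) 45.156324581295564 [-0.02793306  0.          0.          0.          0.        ]
board 0.71 [349. 185.] 9948 [469. -81.  32.] [[392.0, -319.0, 0.0], [569.0, 89.0, 35.0]]
scraper 0.64 [223. 225.] 1460 [536. 209.  43.] [[487.0, 182.0, 1.0], [601.0, 228.0, 74.0]]
scraper 0.6 [260. 281.] 1503 [369. 242.  46.] [[320.0, 222.0, 5.0], [435.0, 248.0, 75.0]]
slice_a 0.65 [335. 187.] 168 [473. -44.  46.] [[460.0, -61.0, 35.0], [490.0, -32.0, 49.0]]
slice_a 0.58 [359. 178.] 145 [ 468. -107.   46.] [[455.0, -122.0, 36.0], [485.0, -94.0, 49.0]]
side [ 374.9069377  -655.84326799  432.50680636] (4,) 50.803014319463976 [0.04871761 0.         0.         0.         0.        ]
board 0.73 [305. 334.] 24995 [ 484. -198.   24.] [[396.0, -323.0, 3.0], [568.0, 63.0, 36.0]]
scraper 0.88 [293. 197.] 1840 [544. 192.  38.] [[489.0, 176.0, 1.0], [606.0, 234.0, 76.0]]
scraper 0.71 [216. 193.] 1799 [383. 221.  38.] [[328.0, 214.0, 4.0], [442.0, 235.0, 75.0]]
scraper 0.48 [280. 258.] 314 [476. -57.  48.] [[461.0, -67.0, 35.0], [495.0, -35.0, 50.0]]
slice_a 0.91 [284. 282.] 372 [ 471. -120.   48.] [[456.0, -129.0, 37.0], [487.0, -99.0, 50.0]]
slice_a 0.86 [279. 260.] 286 [475. -59.  48.] [[461.0, -67.0, 37.0], [491.0, -39.0, 50.0]]
```

Run:
```python
import cv2,numpy as np
a=cv2.imread("pics/scene0.png");b=cv2.imread("pics/side0.png")
cv2.imwrite("pics/a1.png",cv2.resize(a[120:320,180:450],(800,593)))
cv2.imwrite("pics/b1.png",cv2.resize(b[130:420,130:500],(765,600)))
```

```text
(no output)
```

View pics/a1.png

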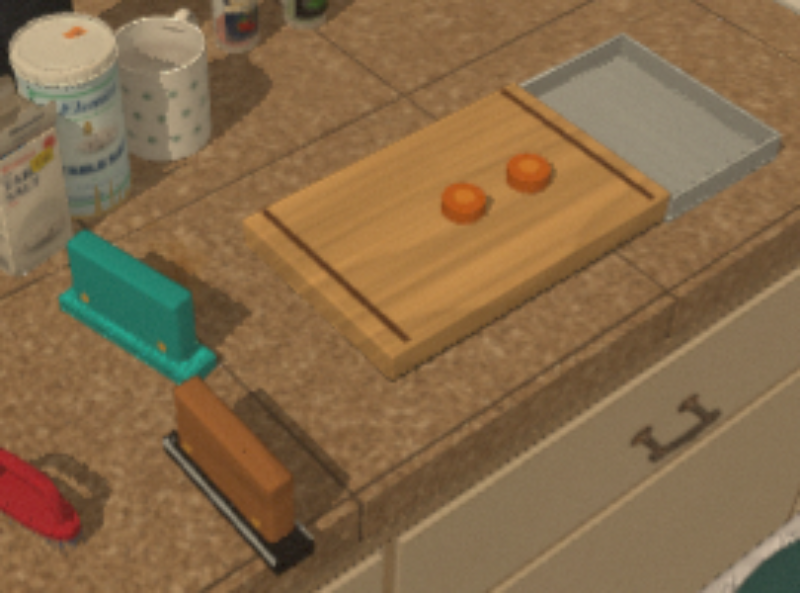

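View pics/b1.png

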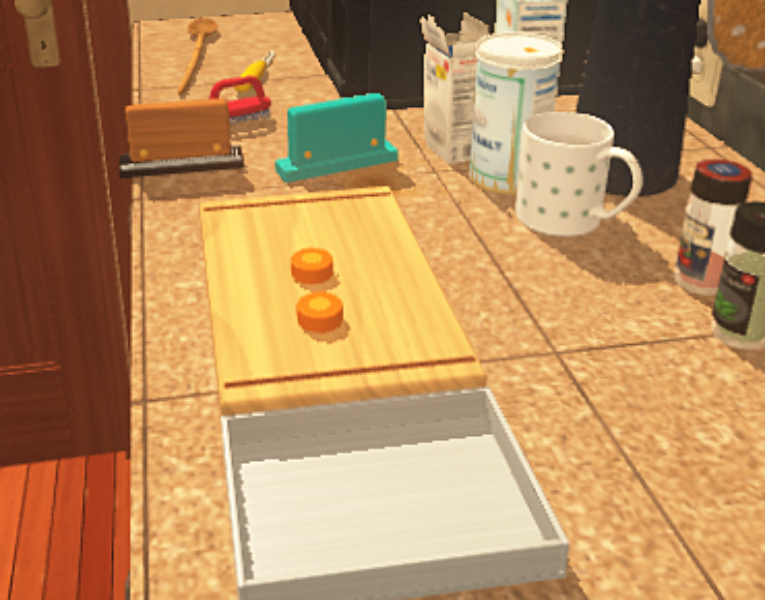

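View pics/scene0.png

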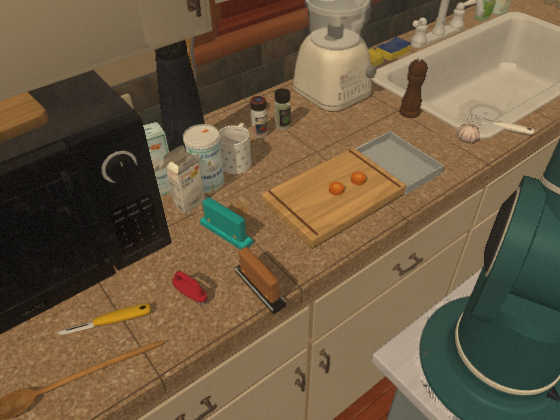

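The candidates are the wooden block with the black foot at scene (260,281), the turquoise one at (223,225) and the red brush at (190,287). The wooden block fits: plain wood grip, black foot, steel strip. Next I fit the poses.

```bash
cat >> h.py <<'E'
def allpts(p):
    c,r=np.meshgrid(np.arange(560),np.arange(420)); P=np.c_[c.ravel(),r.ravel()]
    return toworld(p,P),p["frame"].reshape(-1,3).astype(int)
def box(w,lo,hi,zl,zh):
    return (w[:,0]>lo[0])&(w[:,0]<hi[0])&(w[:,1]>lo[1])&(w[:,1]<hi[1])&(w[:,2]>zl)&(w[:,2]<zh)
def rect(w):
    q=w[:,:2].astype(np.float32)
    return cv2.minAreaRect(q)
def slices(p):
    for d in regions_of(p,"slice_a"):
        w=toworld(p,maskpts(d["pixels"])); w=w[~np.isnan(w[:,0])]
        t=w[w[:,2]>np.percentile(w[:,2],98)-4]
        (c,r)=cv2.minEnclosingCircle(t[:,:2].astype(np.float32))
        print("slice",round(d["conf"],2),np.round(d["location"]),"circ",np.round(c,1),round(r,1),"ztop",np.round(np.median(t[:,2]),1))
E
python3 - <<'E'
from h import *
for n in ["scene","side"]:
    p=read_camera(n); w,f=allpts(p)
    m=box(w,(360,-220),(620,120),29,40)
    img=m.reshape(420,560).astype(np.uint8); img=cv2.morphologyEx(img,cv2.MORPH_OPEN,np.ones((3,3)))
    k,lab,st,_=cv2.connectedComponentsWithStats(img); i=1+np.argmax(st[1:,4]); 
    b=w[(lab==i).ravel()]
    print(n,"board",rect(b),"z",np.median(b[:,2]))
    m=box(w,(290,190),(460,280),69,80); s=w[m]; print(" grip",m.sum(),rect(s),np.percentile(s[:,2],[10,50,90]), np.round(np.percentile(s[:,:2],[1,99],axis=0)))
    m=box(w,(290,170),(460,290),9,19); s=w[m]; print(" foot",m.sum(),rect(s))
    m=box(w,(290,300),(460,400),3,100);print(" other near",m.sum())
    slices(p)
    o=[np.round(d["location"]) for d in mark_of(p,"board")],[np.round(d["location"]) for d in mark_of(p,"scraper")]; print(o)
E
```

```text
scene board ((482.9990234375, -50.66520690917969), (283.099365234375, 182.02764892578125), 89.25370025634766) z 32.690522667391406
 grip 497 ((384.0619812011719, 233.02386474609375), (21.86205291748047, 106.0329818725586), 89.0289077758789) [70.31041322 72.48273893 74.363135  ] [[332. 222.]
 [433. 243.]]
 foot 360 ((383.7995300292969, 233.14657592773438), (131.00180053710938, 31.899154663085938), 0.010122505016624928)
 other near 402
slice 0.68 [357. 177.] circ [ 471.9 -110. ] 17.4 ztop 46.9
([array([332., 197.])], [array([226., 233.]), array([259., 289.])])
side board ((483.57440185546875, -52.90557861328125), (281.8789978027344, 178.79061889648438), 89.2302017211914) z 34.95876731044419
 grip 277 ((385.5396423339844, 227.9311065673828), (103.71178436279297, 23.215320587158203), 0.7213239669799805) [70.4712212  74.13216806 75.68771441] [[334. 218.]
 [436. 238.]]
 foot 334 ((385.5084228515625, 229.7872314453125), (128.4585723876953, 36.362098693847656), 0.21515484154224396)
 other near 134
slice 0.77 [281. 260.] circ [477.2 -50.3] 16.9 ztop 49.0
slice 0.75 [286. 283.] circ [ 472.7 -112.9] 17.4 ztop 49.0
([array([287., 276.])], [array([295., 208.]), array([220., 209.]), array([284., 277.])])
```

The board centre is at about (483.3, -51.8) with yaw -0.75°. The slices are at (476,-49) and (472,-111), tops at 48, which matches 34+14. The scraper is at about (384.7, 231) with its long axis along world x. I'll grasp it now.

Run:
```python
from h import *
sol=[]
for q in ([0,1,0,0],[0,0,1,0]):
    j=[ik(p,q) for p in ([384.7,231,400],[384.7,231,234],[476,60,268],[472,-230,268])]
    print(q,[None if a is None else np.round(a,2).tolist() for a in j])
```

```text
[0, 1, 0, 0] [[0.48, 0.29, -1.24, 2.01, 0.32, 1.06, -2.48], [0.14, 0.53, -0.89, 2.15, 0.62, 0.74, -2.74], [0.29, 0.41, -0.57, 2.07, 0.32, 0.75, -2.05], [0.51, 0.42, -0.14, 1.97, 0.09, 0.75, -1.25]]
[0, 0, 1, 0] [[0.22, 0.18, -0.91, 2.01, 0.17, 1.02, 0.8], [0.21, 0.58, -0.99, 2.15, 0.71, 0.79, 0.33], [0.6, 0.54, -0.96, 2.06, 0.6, 0.85, 0.86], [0.9, 0.5, -0.62, 1.96, 0.39, 0.81, 1.63]]
```

Run:
```python
from h import *
Q=[0,0,1,0]
move_linear([330,-400,400],max_speed=250)
o=get_obs();print(o["time_s"],np.round(o["qpos"],2))
q=list(o["qpos"]); 
move_j([-0.5,q[1],0,q[3],0,q[5],1.03])
move_pose([384.7,231,330],Q)
gripper_to(70)
o=get_obs();print(o["time_s"],np.round(o["qpos"],2),np.round(o["eef_pos"]))
p=read_camera("wrist");cv2.imwrite("pics/w1.png",p["frame"][:,:,::-1])
he=np.array(p["hand_eye"])
from scipy.spatial.transform import Rotation as Ro
T=np.eye(4);T[:3,:3]=Ro.from_quat(o["ee_rot"],scalar_first=True).as_matrix();T[:3,3]=o["eef_pos"];M=T@he
p["rotation"]=M[:3,:3];p["position"]=M[:3,3]
R=M[:3,:3]
import h
c,r=np.meshgrid(np.arange(560),np.arange(420));P=np.c_[c.ravel(),r.ravel()]
n,z=deproj(p,P);w=np.c_[n*z[:,None],z]@R.T+M[:3,3];w[z==0]=np.nan
s=w[box(w,(290,190),(480,290),68,80)];print("grip",len(s),rect(s) if len(s) else 0,np.median(s[:,2]))
s=w[box(w,(290,190),(480,290),8,18)];print("foot",len(s),rect(s) if len(s) else 0)
```

```text
1.7833 [ 0.91  0.24 -0.1   1.88  0.03  1.03 -0.4 ]
5.15 [-0.57  0.2  -0.05  2.11  0.01  0.83  0.95] [385. 231. 330.]
grip 3113 ((384.5174560546875, 230.65802001953125), (21.83730697631836, 104.95380401611328), 89.39468383789062) 73.53332064648407
foot 939 ((384.672607421875, 230.828125), (32.17063903808594, 128.57200622558594), 89.98552703857422)
```

View pics/w1.png

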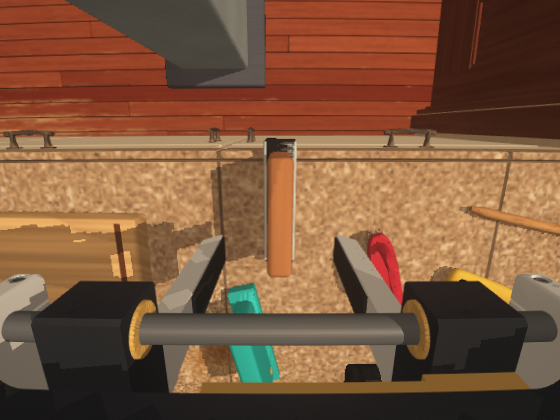

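The wrist view shows the wooden scraper at (280,210) between the fingers. The turquoise block (250,335) and the brush (385,265) are off to the sides. The pose agrees within 1 mm. I'll narrow the jaws and grasp.

Run:
```python
from h import *
gripper_to(44,40)
move_linear([384.6,230.7,234],max_speed=120)
print(np.round(get_obs()["force"],1))
gripper_to(0,40)
o=get_obs();print(o["time_s"],o["gripper_width"],np.round(o["force"],1))
move_linear([384.6,230.7,300],max_speed=150)
o=get_obs();print(o["time_s"],o["gripper_width"],np.round(o["force"],1),np.round(o["eef_pos"],1))
# board frame: yaw -0.75deg
move_linear([475,75,300],max_speed=150)
o=get_obs();print(o["time_s"],np.round(o["force"],1))
p=read_camera("side");cv2.imwrite("pics/s2.png",cv2.resize(p["frame"][100:400,130:500,::-1],(740,600)))
w,f=allpts(p)
s=w[box(w,(390,40),(560,110),50,160)];z=s[:,2];print("lowest pts", np.percentile(z,[0.5,1,5,99]))
slices(p)
```

```text
[0.  0.8 0.6]
7.225 21.728896540594757 [-1.5 -0.   7.1]
7.8167 21.633741566829 [-0.3 -0.4 -2.8] [384.4 230.5 299.4]
9.1667 [ 0.3  0.3 -2.7]
lowest pts [ 67.34683125  68.06989564  71.14774517 156.62669043]
slice 0.92 [287. 282.] circ [ 472.3 -113.5] 17.4 ztop 49.0
slice 0.79 [278. 258.] circ [476.9 -51.6] 16.3 ztop 49.0
```

View pics/s2.png

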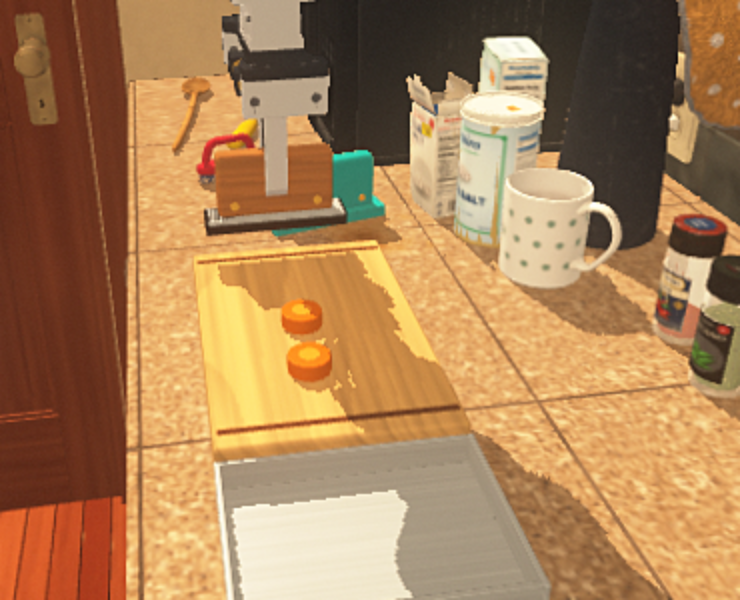

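Scraper held upright (foot front at (275,218)), both slices are untouched at (302,316) and (310,362). Next I lower it and sweep.

Run:
```python
from h import *
move_linear([475,65,276],max_speed=100)
for z in (272,271,270,269):
    move_linear([475,65,z],max_speed=30); fz=get_obs()["force"][2]; print(z,round(fz,1))
    if fz>1: z+=1; break
z=max(z,270)+0.0
move_linear([475,65,z+0.5],max_speed=30);hold(0.2)
print(get_obs()["time_s"])
move_linear([472.3,-165,z+0.5],max_speed=90)
o=get_obs();print(o["time_s"],np.round(o["force"],1),o["gripper_width"])
move_linear([471,-232,z+0.5],max_speed=90)
hold(0.3)
o=get_obs();print(o["time_s"],np.round(o["force"],1),o["gripper_width"],np.round(o["eef_pos"],1))
move_linear([471,-232,310],max_speed=120)
move_linear([478,-60,320],max_speed=150)
for n in ("side","scene"):
    p=read_camera(n);cv2.imwrite(f"pics/{n}3.png",cv2.resize(p["frame"][100:400,130:500,::-1],(740,600)))
    slices(p)
print(get_obs()["time_s"])
```

```text
272 -1.4
271 -2.1
270 -2.8
269 -2.3
11.1583
13.8667 [ 0.5 -0.4 -2.1] 22.030363392485828
15.0583 [-0.1 -0.5 -2.3] 21.85084885369621 [ 471.1 -231.7  270.5]
slice 0.82 [306. 361.] circ [ 473.4 -241.9] 17.1 ztop 18.4
slice 0.58 [301. 342.] circ [ 473.  -222.2] 12.5 ztop 33.4
slice 0.58 [390. 165.] circ [ 470.9 -215.7] 12.0 ztop 31.8
slice 0.41 [399. 165.] circ [ 472.3 -241.5] 16.3 ztop 16.9
17.0417
```

View pics/side3.png

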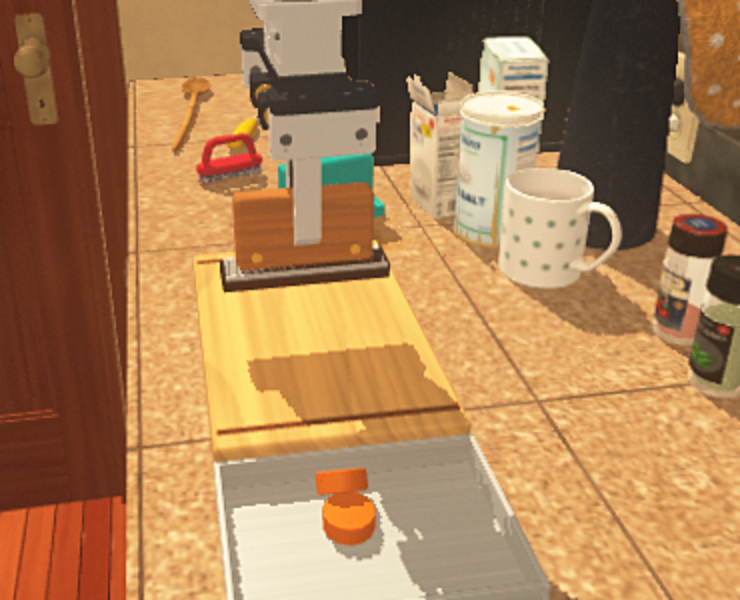

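Both slices are in the tray: one flat at (348,520), the other tilted on it at (342,483) with its top near 33, so under the limit. Now I stand the scraper on the board.

Run:
```python
from h import *
move_linear([480,-50,271],max_speed=120)
z=270
while z>264:
    move_linear([480,-50,z],max_speed=20); fz=get_obs()["force"][2]
    if fz>3: break
    z-=0.5
print("contact",z,round(fz,1))
gripper_to(60);hold(0.3)
o=get_obs();print(o["time_s"],o["gripper_width"],np.round(o["force"],1))
move_linear([480,-50,400],max_speed=150)
for n in ("side","scene"):
    p=read_camera(n);cv2.imwrite(f"pics/{n}4.png",cv2.resize(p["frame"][100:400,130:500,::-1],(740,600)))
    slices(p); w,f=allpts(p)
    s=w[box(w,(390,-140),(570,40),103,112)]; print(n,"grip",len(s),rect(s) if len(s) else 0, np.median(s[:,2]))
print(get_obs()["time_s"])
```

```text
contact 268.0 5.4
19.9167 59.99095170650474 [0.  0.1 0.1]
slice 0.82 [307. 359.] circ [ 473.  -242.5] 17.4 ztop 18.4
slice 0.77 [298. 341.] circ [ 473.6 -222.8] 12.2 ztop 33.3
side grip 576 ((479.75933837890625, -51.30426025390625), (23.015932083129883, 105.44403839111328), 89.15719604492188) 108.15054719138311
slice 0.48 [396. 166.] circ [ 467.8 -239.6] 20.2 ztop 17.3
scene grip 315 ((478.40850830078125, -48.39291000366211), (23.96953773498535, 106.89849090576172), 89.51702880859375) 106.2718861764613
21.15
```

View pics/side4.png

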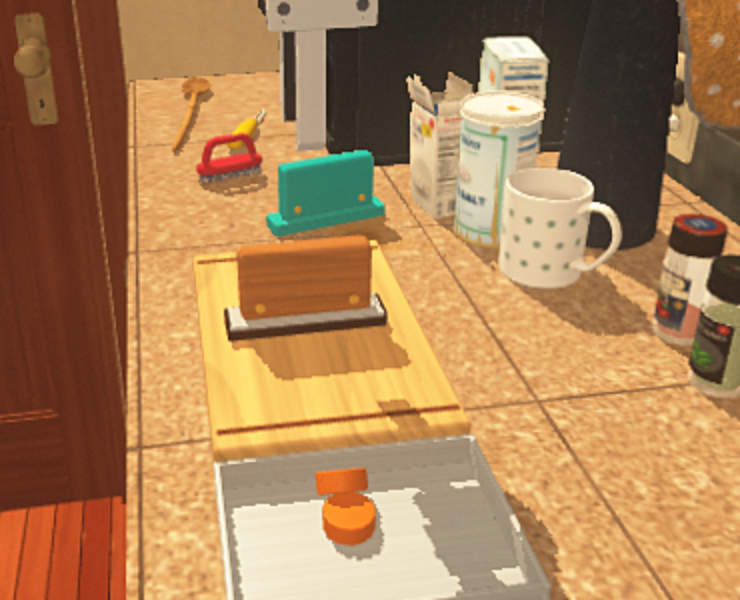

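The scraper stands free and upright on the board, its foot at (305,320). Its top is at 106–108 mm, as expected (34+74). The slices haven't moved since the last look, so I'm handing in.

```bash
python3 -c "
from station import *
close_job()"
```

```text
the job is handed in; nothing more can be done
```

I swept both carrot slices into the catch tray with the wooden scraper. Then I stood the scraper upright near the middle of the cleared board, let go of it, and handed the job in about 21 s into the 48 s allowed.

- **Scraper:** both cameras put it within about 4 mm of the board's centre. Its top is at 106–108 mm against the expected 108, and the gripper had moved well clear above it.
- **Slices:** both are in the tray and did not move between the last two looks. One lies flat. The other came to rest tilted against it, with its top edge at about 33 mm, just under the board's top at 34 mm.
- **Checks that disagreed:** the scene camera's last picture found only one slice, with a low confidence of 0.48 and a poor circle fit. I relied on the side camera, which showed both clearly. The judged forces (finger contact with slices, grip, arm presses) were not read directly. The wrist readings I sampled stayed below about 8 N.

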